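# Hang the blank price board on the display post

## Robot

A 7-joint arm with a two-finger parallel gripper is mounted at the origin on the work surface. World frame = base frame: x ahead of the robot, y to its left, z up, the work surface at z = 0. Lengths are in m, angles in rad, forces in N, time in s.
With the tool pointing down it reaches from about 0.375 to 0.925 m from the base axis. Payload 3.1 kg.
Tool frame: the origin (TCP) lies at the very end of the fingers, on their centre line; the grasp point (between the pads) lies 19 mm behind it; z points along the fingers, y is the line along which they close (so a half turn about z gives the same grasp; the last joint's range is limited). The gripper opens to 85 mm and grips with 20 to 120 N. Pads are 22 mm wide; open, the fingers measure 114 mm over their backs; the gripper's body (76 mm by 85 mm) begins 54 mm behind the grasp point. The pads swing forward as they close: fully open they stand 13 mm farther back than shut.
Start: joints at [-1.34, 0.383, 0.044, 1.598, -0.018, 1.161, -0.05], TCP at [0.21, 0.615, 0.201] pointing down, gripper open.
Joint ranges: [-2.61, 2.61], [-0.41, 2.15], [-1.48, 1.57], [0, 2.5], [-1.57, 4.71], [0.05, 1.97], [-2.85, 2.85]. Speed limits (rad/s): [2.79, 2.79, 3.14, 3.14, 3.14, 3.14, 3.14].

## Interface

Orientations are given as a unit quaternion [x, y, z, w].
In Python, from bench import monitor, viewer, order, spotter gives the robot as it stands.
- The arm moves only by the tool jog_arm, never from a script. Its argument "moves" is a list of rows, each a list of 3 entries, a list of its own where there are three numbers: the closure, from -1 (fully open) to 1 (shut), then the shift along the world's x, y, z in mm, then the turn, a rotation vector about the world's x, y, z in rad. In form: [[hand, [tx, ty, tz], [ax, ay, az]], ...]. A call has 1 to 20 rows; each row shifts and turns the commanded pose from where the row before left it; what a row does not reach is not made up. A row lasts 1/8 s, in which the tool goes at most 62.5 mm and 10.7 degrees, less where a joint would pass 70% of its speed; a pose out of reach is approached as far as the arm can. A call is refused whole if a number of a shift passes 62.5 or a number of a turn 0.188, either way. A call with a gripper value outside its range is refused whole. The fingers move at their own pace and stop on an object; "grip_force" is the grip in N (left out, the last holds). Time passes only in rows, so rows that do not move let the fingers close. It gives the time, the measured TCP pose, the force, the opening and the grip force at its end, in the units of the state.
- monitor.get_obs(): the state, without advancing time (a new reading comes with each control period).
- viewer.camera(name): name is "scene" or "top"; returns (picture, depth): 384x512x3 uint8, blue, green, red; 384x512 float32, m along the optical axis (not along the pixel's ray), 0 where there is no reading.
- viewer.camera_info(name): a dict with "camera_matrix" (3x3 intrinsics, pixels), "view" (4x4, takes a point from world to camera coordinates). Camera axes: x right, y up, looking along -z (the intrinsics and any distortion apply to the point x, -y, -z); pixel columns grow to the right and rows downward; lengths in m; the calibration is good to about 2 mm. A picture is of the moment at which its call begins. camera_info takes no time and is no camera call.
- order.close_job(): hands the job in; it is judged then, once.
Trained networks look in the newest picture that a camera, given by its name, has taken for a name from the list of things; names that differ only in an ending like _2 or _b are one class to them, and where a whole thing is asked for, a point or a joint stands for the part that bears it (a point fixed in the world has none). Each returns a list of dicts, best first, with "confidence" (0 to 1); they miss things now and then, are a little off and sometimes report something else, mostly with a low value. They report only what shows in the picture. A call takes as long as a camera call. They do not tell look-alikes from the thing itself.
- spotter.boxes_of(camera, label): "rect" ([left, top, width, height] in pixels, round what is visible of it).
- spotter.regions_of(camera, label): "pixels" (384x512 bool, what is visible of it) and "rect" ([left, top, width, height] in pixels, round what is visible of it).
- spotter.place_of(camera, label): "uv" ([column, row] in pixels: a listed point, or the origin of a listed thing).
The state is a dict: "time": time; "qpos": joint angles; "joint_velocities": joint speeds; "joint_torque": joint torques, N m; "eef_pos": TCP position; "orientation": TCP orientation; "ft_force": force on the tool from outside, world axes, zero at the start; "moment": the same for the moment, N m; "width": finger opening in m; "finger_force": force on a finger pad.
Only numpy, scipy, OpenCV 4.12 (cv2) and the standard library are available. Lean on these libraries where they do the work, as an engineer would, in place of code of your own. Each camera call takes 0.05 s, during which the arm holds its last target. There are 200 camera calls.

## Task

Lift the keyholed wooden price board out of its slotted stand, pass its keyhole over the screw head on the front of the display post and push it back against the sprung pads; the screw may sit a little higher or lower than measured, so feel for it. Slide the board down until the top end of its narrow slot rests on the screw, and press firmly, about 10 N, so that the sprung sleeve gives by some 2 mm, never forcing the board (stay under 20 N). Then let go and leave it hanging straight, fully home on the screw, with nothing else on the counter disturbed.

Things in the scene. Friction and masses are not known exactly. Their poses are not given: they have to be found in the camera images.
- sign: Blank wooden price board, 0.13 to 0.23 kg: an upright board 8 mm thick (own x), 100 mm wide (y), 120 mm high (z), with a grip bar on its top edge, 14 mm thick (x), 44 mm wide, from z = 120 to 180 mm. Origin: centre of its underside. Front and back are alike, so it may hang either way round. Starts upright in the stand's slot.
- grip (a point): Point to grip the price board: middle of the grip bar, 155 mm above the board's underside; the fingers close on the two faces of the bar, along the board's own x (14 mm).
- entry (a point): Centre of the keyhole's wide entry, mid-thickness, 70 mm above the board's underside. The keyhole goes right through the board: entry 23 mm across (58.5 to 81 mm up), narrowing from 81 to 88 mm up to a slot 9 mm wide that ends square 100.5 mm up.
- slot_end (a point): Point in the middle of the board's thickness, 97 mm above its underside, 3.5 mm under the top end of the narrow slot: here lies the screw's axis when the board is fully home.
- stand: Low fixed wooden stand, 75 x 130 mm, 40 mm high, origin at the centre of its underside. A slot 10.5 mm wide along its own y, open at the ends, holds the price board upright; the slot's floor is 12 mm above the counter, its walls 28 mm deep.
- post: Fixed dark wooden post. Origin on the counter under the front face of its upright; own +x is where that face looks (away from the robot). Upright: x -24 to 0 mm, 110 mm wide, top at 155 mm. Foot: x -77 to 53 mm, 140 mm wide, 18 mm high. On the face sits a steel hanger with a screw standing out along +x: 7 mm sleeve to x = 18 mm, then a domed head 16 mm across to x = 22.5 mm.
- seat (a point): Point 14 mm in front of the post's face and 135 mm up, axes as the post's: the screw's axis at mid adjustment. The hanger (screw and pads) is clamped anywhere up to 10 mm above or below this, different each time and not measured: find it by feel or by eye. At home the board fills x = 10 to 18 mm, pads pressed in 4 mm, and slot_end is on the screw's axis.
- pads (a joint): Travel (m), 0 to 0.007, of two sprung rubber pads on one spring, 28 mm left and right of the screw, 14 x 24 mm, faces at x = 14 mm when free. 2 N to start, 4 N at 4 mm (the least for the board to pass under the head), 5.5 N at the rigid 7 mm stop. Their rubbing resists sliding with a few N, clearly less than the sleeve's spring.
- sleeve (a joint): Travel (m), 0 to 0.004, of the sleeve round the screw's shank, which gives straight down: 4 N per mm from 0, rigid at 4 mm (16 N). Only the top end of the slot resting on it presses it down: 0 while the board is not home, about 0.3 mm or more under the board's own weight.
- roundbox: Round wooden cheese box, 107 mm across, 34 mm high, origin at the centre of its underside. Leave alone.
- stackbox_low: Lower of two stacked round cheese boxes, 113 mm across, 36 mm high; origin under its centre. Leave alone.
- stackbox_top: Upper of the two stacked round cheese boxes, 113 mm across, 36 mm high, its top 72 mm above the counter; origin under its centre. Leave alone.
- jar: Honey jar, 68 mm across, 95 mm high; origin under its centre. Leave alone.
- carton: Small carton, 75 x 110 mm, 55 mm high; origin under its centre. Leave alone.
- truncated_cheese: Cone-shaped cheese with the top cut off, 72 mm across at the foot, 75 mm high; origin under its centre. Leave alone.
- tub: White tub, 90 mm across, 64 mm high; origin under its centre. Leave alone.
Mind the look-alikes: they are no part of the job. Leave any turquoise look-alike of the stand alone.

How it is judged:
On the way, in this order (a step that is already met when the one before it is completed fails the run):
1. the price board is lifted clear of its stand (z of sign in the frame of stand above 0.05 m), for 0.1 s.
2. the screw head is through the wide entry and the board is pushed back on the pads far enough to pass under the head (x of entry in the frame of seat below 0.002 m and value of joint pads above 0.003 m and y of entry in the frame of seat between -0.005 and 0.005 m and z of entry in the frame of seat between -0.024 and 0.024 m), for 0.1 s.
3. the slot's end is pressed firmly on the screw: the sleeve gives by more than 1.2 mm (5 N) (x of slot_end in the frame of seat between -0.003 and 0.003 m and y of slot_end in the frame of seat between -0.003 and 0.003 m and z of slot_end in the frame of seat between -0.016 and 0.016 m and angle between sign's own z axis and vertical below 0.087 rad and value of joint sleeve above 0.0012 m), for 0.1 s.
At the end, for the whole second after the job is handed in: The price board hangs at rest and released, behind the screw head (slot_end within 3 mm of seat along the post's x and y), fully home (the slot's end resting on the sleeve and pressing it down by more than 0.15 mm, slot_end within 16 mm of seat in height) and straight (within 5 degrees of upright) (x of slot_end in the frame of seat between -0.003 and 0.003 m and y of slot_end in the frame of seat between -0.003 and 0.003 m and z of slot_end in the frame of seat between -0.016 and 0.016 m and angle between sign's own z axis and vertical below 0.087 rad and value of joint sleeve above 0.00015 m and linear speed of sign below 0.02 m/s and angular speed of sign below 0.1 rad/s); the robot touches nothing.
It fails at once if the board is forced on the post, screw and pads: over 30 N summed over its contacts, that is a push of 20 N on top of the pads' own squeeze of 8 to 10 N (contact force between sign and post above 30 N).
It fails at once if a bystander is moved by more than 20 mm (distance of any of roundbox, stackbox_low, stackbox_top, jar, carton, truncated_cheese, tub from where it was at the start of the episode above 0.02 m).
It also fails if it takes over 59 s, if anything falls off the work surface, if the arm or the gripper's body presses on something with over 40 N, if the wrist force passes 120 N, or if a joint passes its speed limit or range.

## Working session

There is one attempt and no reset: what is moved stays moved. The work goes in short steps, Python scripts to look and compute and a tool call to move; the robot and the scene stay as the last step left them, time stands still between calls to the robot, and variables do not carry over. Pictures are saved under pics/ and viewed, at most 10 in all, crops included, and the job is handed in when it is done.

Besides the shell and the picture viewer there is one more tool, called after "Call:" by a JSON object that holds its "method" and its "body". jog_arm: Moves the arm, as the interface text tells. Its arguments: {"type":"object","properties":{"moves":{"type":"array","items":{"type":"array"}},"grip_force":{"type":"number"}},"required":["moves"]}

```bash
mkdir -p pics; python3 - <<'E'
from bench import monitor, viewer, order, spotter
import cv2,numpy as np
np.set_printoptions(precision=4,suppress=True)
ims=[]
for c in("scene","top"):
    im,d=viewer.camera(c); cv2.imwrite(f"pics/{c}0.png",im); np.save(f"/tmp/{c}d.npy",d)
    i=viewer.camera_info(c); print(c,i["camera_matrix"].tolist(),i.keys()); print(i["view"])
    for n in("sign","stand","post","grip","entry","seat"):
        print(n,[(np.round(r["uv"]),round(r["confidence"],2)) for r in spotter.place_of(c,n)][:3],[(np.round(r["rect"]),round(r["confidence"],2)) for r in spotter.boxes_of(c,n)][:3])
o=monitor.get_obs();print(o)
E
```

```text
scene [[449.6492338853297, 0.0, 249.0048809506807], [0.0, 449.6492338853297, 192.02859079964358], [0.0, 0.0, 1.0]] dict_keys(['camera_matrix', 'view'])
[[-0.5197  0.8543  0.0093  0.2985]
 [-0.6085 -0.3777  0.6979  0.2399]
 [ 0.5997  0.357   0.7161 -1.6127]
 [ 0.      0.      0.      1.    ]]
sign [(array([198., 179.]), 0.61)] [(array([178., 129.,  33.,  50.]), 0.76)]
stand [(array([362., 213.]), 0.69), (array([194., 178.]), 0.63)] [(array([211., 129.,  39.,  32.]), 0.95), (array([173., 163.,  47.,  35.]), 0.83), (array([337., 189.,  46.,  42.]), 0.75)]
post [(array([244., 238.]), 0.74), (array([192., 154.]), 0.29), (array([293., 194.]), 0.23)] [(array([216., 189.,  66.,  73.]), 0.9)]
grip [(array([194., 142.]), 0.92)] [(array([182., 132.,  28.,  48.]), 0.85), (array([127., 208.,  40.,  36.]), 0.35)]
entry [(array([195., 161.]), 0.72)] [(array([180., 133.,  32.,  50.]), 0.97)]
seat [(array([238., 210.]), 0.73)] [(array([210., 188.,  68.,  77.]), 0.58)]
top [[347.541070406397, 0.0, 248.61001042303695], [0.0, 347.541070406397, 193.22510598694834], [0.0, 0.0, 1.0]] dict_keys(['camera_mat
[... 622 characters left out ...]
), 0.9)]
entry [(array([315., 207.]), 0.72)] [(array([295., 197.,  46.,  12.]), 0.56)]
seat [(array([242., 154.]), 0.93)] [(array([218., 153.,  44.,  44.]), 0.57)]
{'time': 1.3, 'qpos': array([-1.3398,  0.3829,  0.0439,  1.5979, -0.0179,  1.1612, -0.0499]), 'joint_velocities': array([-0.001 ,  0.0003, -0.0003,  0.0021,  0.001 ,  0.0008,  0.0002]), 'joint_torque': array([  0.0004, -43.3435,   1.0232, -24.9916,   0.0105,   0.0017,
        -0.    ]), 'eef_pos': array([0.2099, 0.6152, 0.2014]), 'orientation': array([ 0.1636,  0.9865,  0.    , -0.    ]), 'ft_force': array([-0.6784, -0.7081, -0.3263]), 'moment': array([ 0.0336, -0.0287,  0.0233]), 'finger_force': 0.0, 'width': 0.08545322326736998}
```

```bash
python3 - <<'E'
import cv2,numpy as np
a=cv2.imread("pics/scene0.png")[110:290,110:400]; b=cv2.imread("pics/top0.png")[130:300,120:360]
a=cv2.resize(a,None,fx=2.7,fy=2.7,interpolation=cv2.INTER_CUBIC)
cv2.imwrite("pics/a.png",a); cv2.imwrite("pics/b.png",cv2.resize(b,None,fx=3.3,fy=3.3,interpolation=cv2.INTER_CUBIC))
E
```

```text
(no output)
```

View pics/a.png

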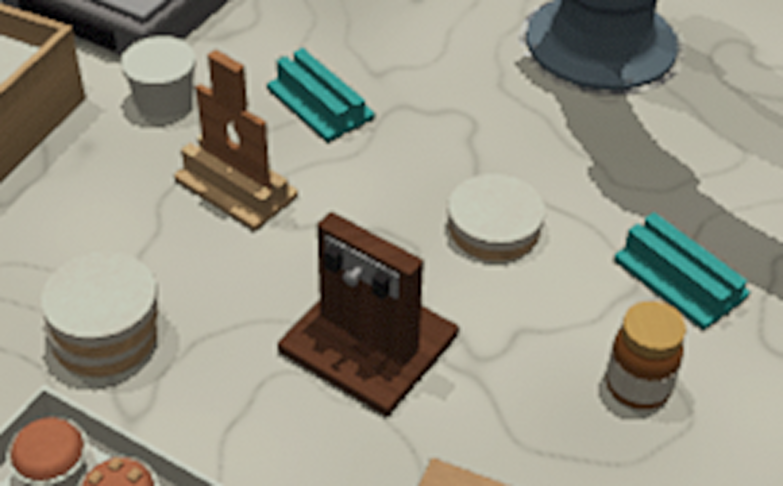

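View pics/b.png

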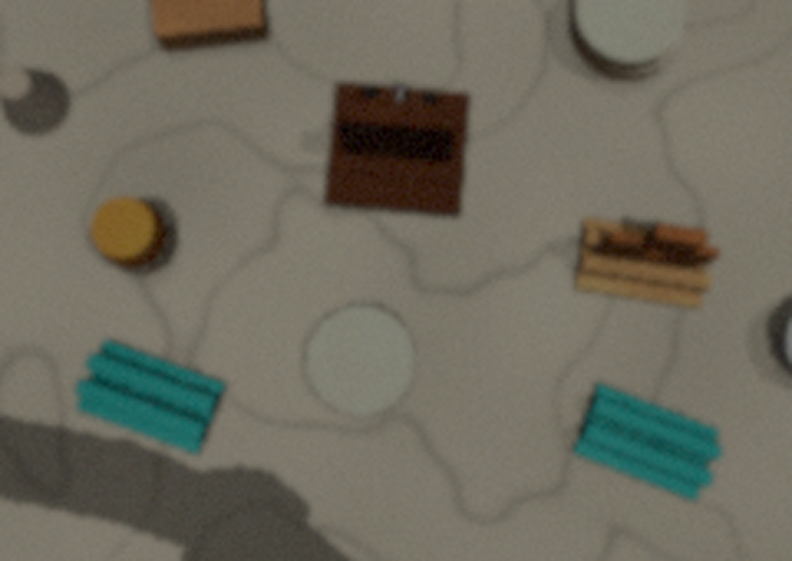

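```bash
cat > h.py <<'E'
from bench import monitor, viewer, order, spotter
import cv2,numpy as np
np.set_printoptions(precision=4,suppress=True,linewidth=150)
def cloud(c,d):
    i=viewer.camera_info(c);K=i["camera_matrix"];V=np.array(i["view"])
    v,u=np.indices(d.shape)
    P=np.stack([(u-K[0,2])/K[0,0]*d,-(v-K[1,2])/K[1,1]*d,-d],-1)
    return (P-V[:3,3])@V[:3,:3]
def proj(c,p):
    i=viewer.camera_info(c);K=i["camera_matrix"];V=np.array(i["view"])
    q=np.atleast_2d(p)@V[:3,:3].T+V[:3,3]
    return np.stack([K[0,0]*q[:,0]/-q[:,2]+K[0,2],K[1,1]*-q[:,1]/-q[:,2]+K[1,2]],-1)
E
python3 - <<'E'
from h import *
for c in("scene","top"):
    D=np.load(f"/tmp/{c}d.npy"); P=cloud(c,D)
    t=P[(D>0)]; 
    fl=t[(abs(t[:,2])<.02)&(t[:,0]>.4)&(t[:,0]<.7)&(abs(t[:,1])<.2)]; print(c,"floor z med/std",np.median(fl[:,2]),fl[:,2].std())
    M={}
    for n in("sign","stand","post"):
        rs=spotter.regions_of(c,n)
        for r in rs[:4]:
            m=r["pixels"]&(D>0);Q=P[m]
            print(n,r["confidence"],r["rect"],m.sum(),"med",np.median(Q,0),"lo",np.percentile(Q,3,axis=0),"hi",np.percentile(Q,97,axis=0))
        if rs and n!="stand": np.save(f"/tmp/{c}_{n}.npy",P[rs[0]["pixels"]&(D>0)])
# post upright front face etc. using crude crop
    Q=np.load(f"/tmp/{c}_post.npy")
    print("z hist",np.histogram(Q[:,2],bins=np.arange(-.01,.18,.01)))
    if 1:
        U=Q[(Q[:,2]>.04)&(Q[:,2]<.145)];
        if len(U)>30:
            A=np.c_[U[:,1],np.ones(len(U))]
            for _ in range(6):
                s=np.linalg.lstsq(A,U[:,0],rcond=None)[0];e=U[:,0]-A@s;k=abs(e-np.median(e))<2*np.median(abs(e))+.001;U=U[k];A=A[k]
            print("front face x=a*y+b",s,len(U),e.std(),U.min(0),U.max(0))
        T=Q[abs(Q[:,2]-.155)<.006]; print("top",len(T),cv2.minAreaRect(T[:,:2].astype(np.float32)*1000))
        T=Q[abs(Q[:,2]-.018)<.006]; print("foot",len(T),cv2.minAreaRect(T[:,:2].astype(np.float32)*1000))
    S=np.load(f"/tmp/{c}_sign.npy"); S=S[S[:,2]>.05]
    if len(S)>20:
        A=np.c_[S[:,1],S[:,2],np.ones(len(S))]
        for _ in range(6):
            s=np.linalg.lstsq(A,S[:,0],rcond=None)[0];e=S[:,0]-A@s;k=abs(e-np.median(e))<2*np.median(abs(e))+.001;S=S[k];A=A[k]
        print("sign x=a*y+bz+c",s,len(S),e.std(),S.min(0),S.max(0))
E
```

```text
scene floor z med/std -0.0007394084327440629 0.006106498860561994
sign 0.93 [181.7, 127.8, 27.2, 53.6] 851 med [ 0.4884 -0.2355  0.1061] lo [ 0.4766 -0.2895  0.0376] hi [ 0.4952 -0.1917  0.1906]
sign 0.69 [210.2, 190.0, 73.8, 75.0] 2891 med [0.6116 0.018  0.0313] lo [ 0.5478 -0.0573  0.0006] hi [0.6633 0.0747 0.1547]
stand 0.92 [174.1, 160.8, 46.8, 36.4] 690 med [ 0.5043 -0.2317  0.0189] lo [ 0.4722 -0.3049  0.0018] hi [ 0.5251 -0.1785  0.0411]
stand 0.8 [336.9, 188.9, 51.5, 43.9] 1096 med [0.3581 0.2477 0.0286] lo [0.3155 0.1844 0.0028] hi [0.3914 0.3088 0.0415]
stand 0.6 [208.6, 128.2, 39.7, 33.4] 796 med [ 0.3165 -0.2389  0.0245] lo [ 0.2447 -0.314  -0.0016] hi [ 0.3544 -0.1782  0.0414]
stand 0.29 [257.5, 282.0, 54.6, 51.0] 1866 med [0.7586 0.2078 0.0528] lo [0.7087 0.1536 0.0054] hi [0.7864 0.2586 0.0569]
post 0.89 [217.6, 189.1, 62.0, 75.9] 2895 med [0.6117 0.0177 0.0306] lo [ 0.5465 -0.0576  0.0004] hi [0.663  0.0741 0.1546]
z hist (array([  73,  149, 1102,  120,   82,   86,   85,   95,   94,   99,   77,   58,   60,  112,  136,  156,  311,    0]), array([-0.01,  0.  ,  0.01,  0
[... 1375 characters left out ...]
1937]
z hist (array([ 35,  37, 725, 170,  25,  20,  23,  25,  27,  23,  22,  28,  27,  32,  46,  60, 285,   1]), array([-0.01,  0.  ,  0.01,  0.02,  0.03,  0.04,  0.05,  0.06,  0.07,  0.08,  0.09,  0.1 ,  0.11,  0.12,  0.13,  0.14,  0.15,  0.16,  0.17]))
front face x=a*y+b [0.0783 0.5857] 265 0.00047712337100876254 [ 0.5811 -0.0501  0.0401] [0.5914 0.0583 0.1444]
top 290 ((597.2786865234375, 2.9846229553222656), (109.24578857421875, 23.97640609741211), 85.45502471923828)
foot 876 ((597.3801879882812, 3.2381362915039062), (139.39453125, 130.21324157714844), 85.5354232788086)
sign x=a*y+bz+c [ 0.1501 -0.0209  0.5181] 191 0.0010021739198308045 [ 0.4732 -0.2887  0.051 ] [ 0.489  -0.1938  0.1942]
```

Scene picture: the wooden stand with the board is at scene px (196,165), and the post with its screw is at about (240,230)/(241,210). The two other stands, at (230,145) and (360,210), are turquoise look-alikes. Only the pale wooden one holds the keyholed board, so it is the one meant, and the enlarged crop confirms this. Measured board centre is (0.484, -0.241) with yaw -0.147. The post front is about (0.610, 0.004) with yaw -0.077.

Call:
{"method": "jog_arm", "body": {"moves": [[-1,[25,-47,10],[0,0,-0.077]],[-1,[25,-47,10],[0,0,-0.077]],[-1,[25,-47,10],[0,0,-0.077]],[-1,[25,-47,10],[0,0,-0.077]],[-1,[25,-47,10],[0,0,-0.077]],[-1,[25,-47,10],[0,0,-0.077]],[-1,[25,-47,10],[0,0,-0.077]],[-1,[25,-47,0],[0,0,-0.077]],[-1,[25,-48,0],[0,0,-0.077]],[-1,[6,-48,0],[0,0,-0.077]],[-1,[6,-48,0],[0,0,-0.077]],[-1,[6,-48,0],[0,0,-0.077]],[-1,[6,-48,0],[0,0,-0.077]],[-1,[5,-48,0],[0,0,-0.077]],[-1,[5,-48,0],[0,0,-0.077]],[-1,[5,-48,0],[0,0,-0.077]],[-1,[5,-48,0],[0,0,-0.077]],[-1,[5,-48,0],[0,0,-0.077]],[-1,[0,0,0],[0,0,0]],[-1,[0,0,0],[0,0,0]]]}}

```text
time: 4.1
eef_pos: [0.4839, -0.2401, 0.2712]
orientation: [0.756, 0.655, 0.0, -0.0]
ft_force: [-0.2, -0.3, -0.2]
width: 0.0853
finger_force: 0.0
```

Call:
{"method": "jog_arm", "body": {"moves": [[-1,[0,-1,-40],[0,0,0]],[-1,[0,0,-40],[0,0,0]],[-1,[0,0,-25],[0,0,0]],[-1,[0,0,-16],[0,0,0]],[0.2,[0,0,0],[0,0,0]],[0.5,[0,0,0],[0,0,0]],[1,[0,0,0],[0,0,0]],[1,[0,0,0],[0,0,0]],[1,[0,0,0],[0,0,0]],[1,[0,0,0],[0,0,0]]], "grip_force": 50}}

```text
time: 5.35
eef_pos: [0.4849, -0.2423, 0.1514]
orientation: [0.756, 0.654, 0.001, 0.001]
ft_force: [0.9, 0.3, 5.4]
width: 0.0127
finger_force: 51.4
```

Call:
{"method": "jog_arm", "body": {"moves": [[1,[0,0,10],[0,0,0]],[1,[0,0,30],[0,0,0]],[1,[0,0,40],[0,0,0]],[1,[0,0,35],[0,0,0]],[1,[25,30,0],[0,0,0.022]],[1,[25,30,0],[0,0,0.022]],[1,[25,30,0],[0,0,0.022]],[1,[25,30,0],[0,0,0]],[1,[25,30,0],[0,0,0]],[1,[25,30,0],[0,0,0]],[1,[25,30,0],[0,0,0]],[1,[24,30,0],[0,0,0]],[1,[0,0,-30],[0,0,0]],[1,[0,0,-20],[0,0,0]],[1,[0,0,-12],[0,0,0]],[1,[0,0,0],[0,0,0]],[1,[0,0,0],[0,0,0]],[1,[0,0,0],[0,0,0]]]}}

```text
time: 7.6
eef_pos: [0.6836, -0.0023, 0.2049]
orientation: [0.734, 0.679, 0.001, 0.001]
ft_force: [-0.3, -0.0, -1.9]
width: 0.0128
finger_force: 50.2
```

```bash
python3 - <<'E'
from h import *
im,d=viewer.camera("scene"); cv2.imwrite("pics/scene1.png",im); np.save("/tmp/scened1.npy",d)
r=spotter.regions_of("scene","sign"); print([(x["confidence"],x["rect"]) for x in r]); 
pe=spotter.place_of("scene","entry"); print(pe)
o=monitor.get_obs(); print(o["time"],o["eef_pos"],o["orientation"],o["ft_force"],o["moment"],o["width"])
yaw=-.077; c,s=np.cos(yaw),np.sin(yaw); O=np.array([.6115,.006,0]); R=np.array([[c,-s,0],[s,c,0],[0,0,1]])
# screw in original scene image, post frame
P=(cloud("scene",np.load("/tmp/scened.npy"))-O)@R
m=(P[...,0]>.008)&(P[...,0]<.03)&(abs(P[...,1])<.06)&(P[...,2]>.09)&(P[...,2]<.16)
for q,v in zip(np.argwhere(m),P[m]): print(q,np.round(v*1000,1))
np.save("/tmp/sgn.npy",r[0]["pixels"])
a=cv2.resize(np.hstack([cv2.imread("pics/scene0.png")[180:270,200:300],im[150:240,200:300]]),None,fx=4,fy=4,interpolation=cv2.INTER_CUBIC)
cv2.imwrite("pics/c.png",a)
E
```

```text
[(0.61, [203.2, 193.4, 38.1, 54.5])]
[{'uv': [224.8, 223.7], 'confidence': 0.86}]
7.75 [ 0.6833 -0.0019  0.2043] [0.7342 0.679  0.0006 0.0003] [ 0.3389  0.3675 -0.5933] [-0.0184  0.0183  0.0011] 0.012667853334856483
[203 231] [  9.4 -34.2 139.4]
[203 232] [  9.1 -31.2 141. ]
[204 231] [ 11.1 -32.9 137.9]
[204 232] [ 14.  -27.4 144. ]
[204 233] [ 10.3 -27.1 141. ]
[204 234] [  9.  -24.9 141.2]
[205 231] [ 11.5 -32.7 134.6]
[205 232] [ 13.5 -27.9 139.5]
[205 233] [ 12.4 -25.5 140.1]
[205 234] [ 12.1 -22.5 141.8]
[206 231] [ 13.4 -31.3 133.4]
[206 232] [ 12.2 -29.  133.8]
[206 233] [ 10.1 -27.4 133. ]
[206 234] [ 11.7 -22.9 137.3]
[206 235] [  8.3 -22.3 134.7]
[207 231] [ 10.2 -34.  125. ]
[207 232] [ 11.6 -29.5 129.2]
[207 233] [ 12.7 -25.4 132.8]
[207 234] [ 12.5 -22.3 134.6]
[208 231] [ 13.4 -31.5 125.6]
[208 232] [ 12.8 -28.7 126.9]
[208 233] [ 12.3 -25.9 128.3]
[208 234] [ 14.1 -21.2 133. ]
[208 235] [  8.7 -22.1 127.6]
[209 231] [ 12.9 -32.  121. ]
[209 232] [ 11.4 -29.9 121.1]
[209 233] [ 11.7 -26.3 123.7]
[209 234] [ 12.5 -22.5 126.9]
[209 235] [  9.4 -21.6 124.7]
[210 232] [ 13
[... 1295 characters left out ...]
1.8 129.5]
[216 249] [ 14.9  26.6 135. ]
[216 250] [ 13.1  28.4 134.5]
[216 251] [ 12.   30.7 135.1]
[216 252] [ 11.7  33.6 136.7]
[217 248] [ 13.1  22.3 126.6]
[217 249] [ 12.3  24.9 127.6]
[217 250] [ 12.   27.7 129.2]
[217 251] [ 12.4  31.  131.8]
[217 252] [  9.5  32.1 129.8]
[218 248] [ 10.9  20.8 119.6]
[218 249] [ 11.6  24.4 122.8]
[218 250] [ 12.2  27.9 125.7]
[218 251] [ 11.7  30.6 127.1]
[218 252] [ 10.9  33.1 128.1]
[219 249] [ 11.1  24.1 118.2]
[219 250] [ 12.4  28.1 122.2]
[219 251] [ 12.1  30.9 123.8]
[219 252] [  9.9  32.5 122.8]
[220 250] [ 13.9  29.2 120.4]
[220 251] [ 12.3  31.1 120.3]
[220 252] [ 12.8  34.5 123. ]
[220 253] [  8.2  34.4 118.7]
[221 252] [ 11.2  33.5 117. ]
```

View pics/c.png

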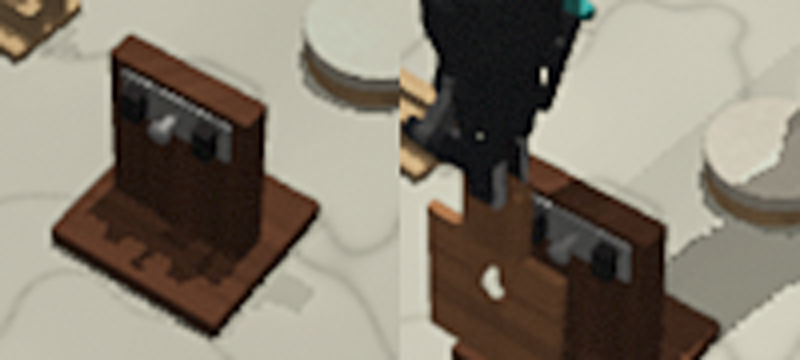

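The right half shows the board held upright in front of the post, with its keyhole at scene px (223,222). Pads and head put the screw at about y = 0, z = 131 mm. Next I measure the board in the same camera and post frame.

```bash
cat > m.py <<'E'
from h import *
yaw=-.077; c,s=np.cos(yaw),np.sin(yaw); R=np.array([[c,-s,0],[s,c,0],[0,0,1]])
O={"scene":np.array([.6115,.006,0]),"top":np.array([.6093,.0021,0])}
def board(cam,d,xc,zb):
    P=(cloud(cam,d)-O[cam])@R
    m=(d>0)&(abs(P[...,0]-xc)<.02)&(abs(P[...,1])<.075)&(P[...,2]>zb-.02)&(P[...,2]<zb+.135)
    Q=P[m]; Q0=Q
    for _ in range(8):
        A=np.c_[Q[:,1],Q[:,2]-zb,np.ones(len(Q))]; f=np.linalg.lstsq(A,Q[:,0],rcond=None)[0]; e=Q0[:,0]-np.c_[Q0[:,1],Q0[:,2]-zb,np.ones(len(Q0))]@f
        Q=Q0[abs(e)<max(.0035,0)]
    print(cam,"x=a*y+b*z+c",f,len(Q))
    z=Q[:,2]-zb
    for lo in np.arange(-.005,.125,.01):
        k=(z>=lo)&(z<lo+.01)
        if k.sum()>3: print("  z %.3f y %.4f..%.4f n%d"%(lo+zb,Q[k,1].min(),Q[k,1].max(),k.sum()))
    for lo in np.arange(-.05,.05,.01):
        k=(Q[:,1]>=lo)&(Q[:,1]<lo+.01)
        if k.sum()>3: print("  y %.3f z %.4f..%.4f n%d"%(lo,Q[k,2].min(),Q[k,2].max(),k.sum()))
    return P,Q
E
python3 - <<'E'
from m import *
d=np.load("/tmp/scened1.npy"); P,Q=board("scene",d,.075,.065)
# keyhole: pixels inside the board seen deeper than face
u,v=225,223
im=cv2.imread("pics/scene1.png")
f=np.linalg.lstsq(np.c_[Q[:,1],Q[:,2],np.ones(len(Q))],Q[:,0],rcond=None)[0]
# intersect rays of bright hole pixels with the board's front plane
i=viewer.camera_info("scene");V=i["view"];C=(-V[:3,:3].T@V[:3,3]-O["scene"])@R
e=P[...,0]-P[...,1]*f[0]-P[...,2]*f[1]-f[2]
n=np.array([1,-f[0],-f[1]]); D=P-C; t=(f[2]-C@n)/(D@n); H=C+D*t[...,None]
reg=(e<-.012)&(abs(H[...,1])<.025)&(H[...,2]>.1)&(H[...,2]<.18)
k=H[reg];print("hole",len(k),"y",k[:,1].min(),k[:,1].max(),"z",k[:,2].min(),k[:,2].max())
for zz in np.arange(.11,.18,.004):
    q=k[(k[:,2]>=zz)&(k[:,2]<zz+.004)]
    if len(q):print(round(zz,3),np.round(np.sort(q[:,1])*1000,1))
E
```

```text
scene x=a*y+b*z+c [-0.0025  0.0264  0.0725] 976
  z 0.060 y -0.0569..0.0353 n39
  z 0.070 y -0.0639..0.0350 n73
  z 0.080 y -0.0629..0.0356 n71
  z 0.090 y -0.0616..0.0379 n67
  z 0.100 y -0.0604..0.0375 n81
  z 0.110 y -0.0617..0.0394 n71
  z 0.120 y -0.0624..0.0398 n84
  z 0.130 y -0.0611..0.0406 n69
  z 0.140 y -0.0606..0.0405 n67
  z 0.150 y -0.0597..0.0416 n77
  z 0.160 y -0.0573..0.0416 n82
  z 0.170 y -0.0589..0.0437 n89
  z 0.180 y -0.0562..0.0435 n68
  y -0.050 z 0.0670..0.1913 n99
  y -0.040 z 0.0669..0.1875 n89
  y -0.030 z 0.0659..0.1999 n103
  y -0.020 z 0.0643..0.1979 n81
  y -0.010 z 0.0675..0.1990 n80
  y 0.000 z 0.0634..0.1989 n102
  y 0.010 z 0.0640..0.1995 n108
  y 0.020 z 0.0606..0.1834 n106
  y 0.030 z 0.0627..0.1837 n91
  y 0.040 z 0.1380..0.1816 n16
hole 28 y -0.015304613823832303 0.00015881431026820714 z 0.1360885590012152 0.16357780619905582
0.134 [-6.3 -3.3]
0.138 [-12.3  -9.3  -6.1  -3.1  -0.1]
0.142 [-15.3 -12.   -9.1  -5.8  -2.8   0.2]
0.146 [-15.  -11.8  -8.8  -5.6  -2.6]
0.15 [-14.8 -11.5  -8.6  -5.3]
0.154 [-11.3  -8.3  -5.1]
0.158 [-8.1 -4.9]
0.162 [-7.8]<stdin>:10: RuntimeWarning: divide by zero encountered in divide
<stdin>:10: RuntimeWarning: invalid value encountered in multiply
```

```bash
cat >> m.py <<'E'
def edges(P,mask,z0,z1,lab):
    Q=P[mask]; Q=Q[(Q[:,2]>z0)&(Q[:,2]<z1)]; Q0=Q
    for _ in range(8):
        f=np.linalg.lstsq(np.c_[Q[:,1:],np.ones(len(Q))],Q[:,0],rcond=None)[0]; Q=Q0[abs(Q0[:,0]-np.c_[Q0[:,1:],np.ones(len(Q0))]@f)<.002]
    L=[];
    for a in np.arange(z0,z1-.004,.005):
        q=Q[(Q[:,2]>=a)&(Q[:,2]<a+.005)]
        if len(q)>8: L.append((a+.0025,q[:,1].min(),q[:,1].max()))
    L=np.array(L); l=np.polyfit(L[:,0],L[:,1],1); r=np.polyfit(L[:,0],L[:,2],1); zm=(z0+z1)/2
    print(lab,"plane a,b,c",f,"edge slopes",l[0],r[0],"at zmid %.3f"%zm,"edges",np.polyval(l,zm),np.polyval(r,zm),"n",len(Q))
E
python3 - <<'E'
from m import *
d0=np.load("/tmp/scened.npy");P0=(cloud("scene",d0)-O["scene"])@R
edges(P0,(abs(P0[...,0])<.006)&(abs(P0[...,1])<.07),.03,.11,"post")
# original board in own frame
y=-.147;c,s=np.cos(y),np.sin(y);Rb=np.array([[c,-s,0],[s,c,0],[0,0,1]])
Pb=(cloud("scene",d0)-[.484,-.241,0])@Rb
edges(Pb,(abs(Pb[...,0]-.004)<.006)&(abs(Pb[...,1])<.065),.048,.128,"board in stand")
d=np.load("/tmp/scened1.npy");P=(cloud("scene",d)-O["scene"])@R
edges(P,(abs(P[...,0]-.075)<.012)&(abs(P[...,1])<.075),.072,.175,"board held")
E
```

```text
post plane a,b,c [-0.0032  0.0008 -0.002 ] edge slopes -0.026458277037309515 -0.02062486047397212 at zmid 0.070 edges -0.052442769365959166 0.05319807804063615 n 546
board in stand plane a,b,c [-0.0015 -0.0029  0.0038] edge slopes 0.0008535902793988556 0.04470952921468754 at zmid 0.088 edges -0.045990601003628666 0.0499911106393861 n 365
board held plane a,b,c [-0.0017  0.0204  0.0715] edge slopes 0.024029170076887204 0.08597270842405844 at zmid 0.123 edges -0.059401175064669125 0.037847829917746066 n 722
```

```bash
cat > fit.py <<'E'
from m import *
from scipy.optimize import minimize
S=.0014
def soft(v): return 1/(1+np.exp(-np.clip(v/S*1.7,-40,40)))
def solid(y,z,kind):
    if kind=="post": return soft(.055-abs(y))
    b=soft(np.minimum(.05-abs(y),np.minimum(z,.12-z)))
    hw=np.where(z<.081,.01125,np.where(z<.088,.01125-(z-.081)/.007*.00675,.0045))
    hole=np.maximum(soft(.01125-np.hypot(y,z-.06975)),soft(np.minimum(hw-abs(y),np.minimum(z-.06975,.1005-z))))
    return b*(1-hole)
def fit(d,org,yw,xr,win,kind,x0,skip=lambda y,z:z<-9,cam="scene"):
    c,s=np.cos(yw),np.sin(yw);R=np.array([[c,-s,0],[s,c,0],[0,0,1]])
    P=(cloud(cam,d)-org)@R; V=viewer.camera_info(cam)["view"];C=(-V[:3,:3].T@V[:3,3]-org)@R
    m=(d>0)&(P[...,0]>xr[0])&(P[...,0]<xr[1])&(P[...,1]>win[0])&(P[...,1]<win[1])&(P[...,2]>win[2])&(P[...,2]<win[3])
    Q=P[m];Q0=Q;f=np.array([0,0,np.median(Q[:,0])])
    for t in (.006,.004,.003,.0025,.0025,.0025):
        Q=Q0[abs(Q0[:,0]-np.c_[Q0[:,1:],np.ones(len(Q0))]@f)<t];f=np.linalg.lstsq(np.c_[Q[:,1:],np.ones(len(Q))],Q[:,0],rcond=None)[0]
    n=np.array([1,-f[0],-f[1]]);D=P-C
    with np.errstate(all="ignore"): H=C+D*((f[2]-C@n)/(D@n))[...,None]
    e=P@n-f[2]; y,z=H[...,1],H[...,2]
    w=(d>0)&(y>win[0]-.02)&(y<win[1]+.02)&(z>win[2])&(z<win[3])&~skip(y,z)
    y,z,e=y[w],z[w],e[w]; M=((e>-.002)&(e<.004)).astype(float); k=e<.004
    y,z,M=y[k],z[k],M[k]
    sh=.002*(C[1:]-[0,.1])/(C[0]-f[2])
    def ren(p):
        out=0
        for g in(0,.5,1):
            a=y-p[0]-g*sh[0];b=z-p[1]-g*sh[1]; a2=a*np.cos(p[2])-b*np.sin(p[2]);b2=a*np.sin(p[2])+b*np.cos(p[2])
            out=np.maximum(out,solid(a2,b2,kind))
        return out
    r=minimize(lambda p:np.sum((M-ren(p))**2),x0,method="Nelder-Mead",options=dict(initial_simplex=np.array([x0]+[np.array(x0)+v for v in np.diag([.006,.006,.05])]),xatol=1e-5,fatol=1e-3))
    print(kind,"plane",f,"y0,z0,lean(top to +y)",r.x,"cost",r.fun,"of",len(M)); return f,r.x
E
python3 - <<'E'
from fit import *
d0=np.load("/tmp/scened.npy");d=np.load("/tmp/scened1.npy")
fit(d0,O["scene"],-.077,(-.008,.006),(-.07,.07,.03,.108),"post",[0,0,0])
fit(d0,[.484,-.241,0],-.147,(-.004,.01),(-.065,.065,.046,.128),"board",[0,.012,0])
fit(d,O["scene"],-.077,(.06,.09),(-.08,.06,.05,.182),"board",[-.012,.065,.05])
E
```

```text
post plane [-0.0033  0.0008 -0.002 ] y0,z0,lean(top to +y) [ 0.0016  0.0006 -0.0298] cost 31.203138317025008 of 998
board plane [-0.002   0.0006  0.0035] y0,z0,lean(top to +y) [0.0002 0.0101 0.0026] cost 38.94232747794519 of 785
board plane [-0.0015  0.0216  0.0714] y0,z0,lean(top to +y) [-0.0156  0.0647  0.0696] cost 34.48868274967727 of 1806
```

Call:
{"method": "jog_arm", "body": {"moves": [[1,[0,3,0],[0.034,-0.013,0]],[1,[0,3,-3],[0.034,-0.014,0]],[1,[0,0,0],[0,0,0]],[1,[0,0,0],[0,0,0]]]}}

```text
time: 8.25
eef_pos: [0.6827, 0.004, 0.2003]
orientation: [0.734, 0.678, 0.033, -0.016]
ft_force: [0.1, -0.2, -1.4]
width: 0.0121
finger_force: 50.2
```

```bash
python3 - <<'E'
from fit import *
im,d=viewer.camera("scene"); np.save("/tmp/scened2.npy",d);cv2.imwrite("pics/scene2.png",im)
fit(d,O["scene"],-.077,(.06,.09),(-.08,.06,.05,.182),"board",[-.006,.061,.0])
o=monitor.get_obs(); print(o["time"],o["eef_pos"],o["ft_force"],o["moment"])
E
```

```text
board plane [-0.0032  0.0041  0.0737] y0,z0,lean(top to +y) [-0.0011  0.0594  0.0148] cost 41.93556020111471 of 1852
8.3 [0.6829 0.0044 0.2004] [-0.5921  0.241  -0.2648] [-0.0939 -0.0032 -0.005 ]
```

Call:
{"method": "jog_arm", "body": {"moves": [[1,[0,-1,1],[0.015,0,0]],[1,[-15,1,0],[0,0,0]],[1,[-15,1,0],[0,0,0]],[1,[-10,1,0],[0,0,0]],[1,[-5,0.5,0],[0,0,0]],[1,[0,0,0],[0,0,0]],[1,[0,0,0],[0,0,0]]]}}

```text
time: 9.18
eef_pos: [0.6384, 0.0068, 0.2015]
orientation: [0.733, 0.678, 0.038, -0.021]
ft_force: [-0.0, 0.1, -1.9]
width: 0.0124
finger_force: 50.2
```

```bash
python3 - <<'E'
from fit import *
im,d=viewer.camera("scene"); np.save("/tmp/scened3.npy",d);cv2.imwrite("pics/scene3.png",im)
fit(d,O["scene"],-.077,(.018,.036),(-.08,.06,.05,.182),"board",[0,.06,.0])
o=monitor.get_obs(); print(o["time"],o["eef_pos"],o["ft_force"],o["moment"])
cv2.imwrite("pics/d.png",cv2.resize(im[165:265,190:300],None,fx=5,fy=5,interpolation=cv2.INTER_CUBIC))
E
```

```text
board plane [-0.0073  0.0052  0.029 ] y0,z0,lean(top to +y) [ 0.0009  0.0601 -0.0055] cost 53.41657610979394 of 1877
9.225 [0.6383 0.0067 0.2014] [ 0.2443 -0.6563 -2.4984] [-0.1727  0.0407 -0.0689]
```

View pics/d.png

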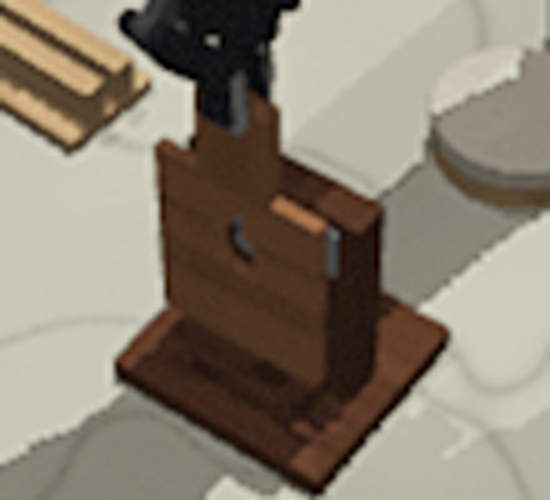

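The board hangs straight in the gripper, and the head shows grey in the keyhole at scene px (238,212). I advance gently, watching the force.

Call:
{"method": "jog_arm", "body": {"moves": [[1,[-1,-0.5,0.5],[0,0,0]],[1,[-1,0,0],[0,0,0]],[1,[-1,0,0],[0,0,0]],[1,[-1,0.3,0],[0,0,0]],[1,[0,0,0],[0,0,0]],[1,[0,0,0],[0,0,0]]]}}

```text
time: 9.98
eef_pos: [0.6339, 0.0065, 0.2019]
orientation: [0.733, 0.678, 0.038, -0.021]
ft_force: [0.4, 0.0, -1.5]
width: 0.0124
finger_force: 50.2
```

Call:
{"method": "jog_arm", "body": {"moves": [[1,[-1,0,0],[0,0,0]],[1,[-1,0,0],[0,0,0]],[1,[-1,0,0],[0,0,0]],[1,[0,0,0],[0,0,0]],[1,[0,0,0],[0,0,0]]]}}

```text
time: 10.6
eef_pos: [0.6309, 0.0065, 0.2019]
orientation: [0.733, 0.678, 0.038, -0.021]
ft_force: [-0.3, -0.8, -1.5]
width: 0.0128
finger_force: 50.2
```

Call:
{"method": "jog_arm", "body": {"moves": [[1,[-1,0.1,0],[0,0,0]],[1,[-1,0.1,0],[0,0,0]],[1,[-1,0.1,0],[0,0,0]],[1,[-1,0,0],[0,0,0]],[1,[0,0,0],[0,0,0]],[1,[0,0,0],[0,0,0]]]}}

```text
time: 11.35
eef_pos: [0.6275, 0.0067, 0.2021]
orientation: [0.733, 0.678, 0.039, -0.021]
ft_force: [1.8, -0.7, -2.4]
width: 0.0127
finger_force: 50.2
```

Call:
{"method": "jog_arm", "body": {"moves": [[1,[-1,0.1,0],[0,0,0]],[1,[-1,0.1,0],[0,0,0]],[1,[0,0,0],[0,0,0]],[1,[0,0,0],[0,0,0]]]}}

```text
time: 11.85
eef_pos: [0.6252, 0.007, 0.2021]
orientation: [0.733, 0.678, 0.038, -0.021]
ft_force: [2.7, 0.1, -1.2]
width: 0.0124
finger_force: 50.2
```

Call:
{"method": "jog_arm", "body": {"moves": [[1,[-1,0.1,0],[0,0,0]],[1,[0,0,0],[0,0,0]],[1,[0,0,0],[0,0,0]]]}}

```text
time: 12.22
eef_pos: [0.6242, 0.007, 0.2021]
orientation: [0.733, 0.678, 0.038, -0.021]
ft_force: [2.7, -0.8, -2.7]
width: 0.0122
finger_force: 50.2
```

Call:
{"method": "jog_arm", "body": {"moves": [[1,[-0.7,0,0],[0,0,0]],[1,[0,0,0],[0,0,0]],[1,[0,0,0],[0,0,0]]]}}

```text
time: 12.6
eef_pos: [0.6235, 0.0071, 0.2021]
orientation: [0.733, 0.678, 0.038, -0.021]
ft_force: [3.8, 0.3, -0.3]
width: 0.0127
finger_force: 50.3
```

```bash
python3 - <<'E'
from fit import *
im,d=viewer.camera("scene")
F=[]
f,p=fit(d,O["scene"],-.077,(.004,.026),(-.08,.06,.05,.175),"board",[0,.06,.0])
for _ in range(4): viewer.camera("top");o=monitor.get_obs();F.append(np.r_[o["ft_force"],o["moment"]])
print(np.mean(F,0),np.std(F,0),o["time"],o["eef_pos"])
E
```

```text
board plane [ 0.0016 -0.0138  0.0185] y0,z0,lean(top to +y) [ 0.0002  0.0612 -0.0067] cost 55.67867432296178 of 1806
[ 3.9725 -0.5291 -0.6793 -0.2145 -1.1252 -0.0764] [0.2358 0.3788 0.1459 0.0191 0.0142 0.0183] 12.85 [0.6234 0.0071 0.2021]
```

Call:
{"method": "jog_arm", "body": {"moves": [[1,[-0.3,0,0],[0.001,0.014,0]],[1,[0,0,0],[0,0,0]],[1,[0,0,0],[0,0,0]]]}}

```text
time: 13.22
eef_pos: [0.6232, 0.0071, 0.2021]
orientation: [0.734, 0.678, 0.033, -0.026]
ft_force: [4.4, -0.4, -0.2]
width: 0.0125
finger_force: 50.4
```

Call:
{"method": "jog_arm", "body": {"moves": [[1,[0,0,-1],[0,0,0]],[1,[0,0,-1],[0,0,0]],[1,[0,0,-1],[0,0,0]],[1,[0,0,-1],[0,0,0]],[1,[0,0,-1],[0,0,0]],[1,[0,0,-1],[0,0,0]]]}}

```text
time: 13.98
eef_pos: [0.6229, 0.0071, 0.1958]
orientation: [0.734, 0.678, 0.033, -0.026]
ft_force: [4.9, -0.8, 0.9]
width: 0.0123
finger_force: 50.5
```

Call:
{"method": "jog_arm", "body": {"moves": [[1,[0,0,-1],[0,0,0]],[1,[0,0,-1],[0,0,0]],[1,[0,0,-1],[0,0,0]],[1,[0,0,-1],[0,0,0]],[1,[0,0,-1],[0,0,0]],[1,[0,0,-1],[0,0,0]]]}}

```text
time: 14.72
eef_pos: [0.6229, 0.0071, 0.1898]
orientation: [0.734, 0.678, 0.033, -0.026]
ft_force: [4.1, -1.4, 0.4]
width: 0.0123
finger_force: 50.5
```

Call:
{"method": "jog_arm", "body": {"moves": [[1,[0,0,-1],[0,0,0]],[1,[0,0,-1],[0,0,0]],[1,[0,0,-1],[0,0,0]],[1,[0,0,-1],[0,0,0]]]}}

```text
time: 15.22
eef_pos: [0.6229, 0.0071, 0.1858]
orientation: [0.734, 0.678, 0.033, -0.026]
ft_force: [5.3, -0.5, 0.8]
width: 0.0123
finger_force: 50.5
```

Call:
{"method": "jog_arm", "body": {"moves": [[1,[0,0,-1],[0,0,0]],[1,[0,0,-1],[0,0,0]],[1,[0,0,-1],[0,0,0]],[1,[0,0,-1],[0,0,0]]]}}

```text
time: 15.72
eef_pos: [0.6229, 0.0071, 0.1818]
orientation: [0.734, 0.678, 0.033, -0.026]
ft_force: [4.7, 0.3, 0.9]
width: 0.0125
finger_force: 50.5
```

Call:
{"method": "jog_arm", "body": {"moves": [[1,[0,0,-1],[0,0,0]],[1,[0,0,-1],[0,0,0]],[1,[0,0,-1],[0,0,0]]]}}

```text
time: 16.1
eef_pos: [0.6229, 0.0071, 0.1788]
orientation: [0.734, 0.678, 0.033, -0.026]
ft_force: [5.0, -0.7, 2.2]
width: 0.0127
finger_force: 50.5
```

Call:
{"method": "jog_arm", "body": {"moves": [[1,[0,0,-1],[0,0,0]],[1,[0,0,-1],[0,0,0]],[1,[0,0,0],[0,0,0]]]}}

```text
time: 16.48
eef_pos: [0.6227, 0.0071, 0.1767]
orientation: [0.734, 0.678, 0.033, -0.026]
ft_force: [4.3, -1.4, 0.3]
width: 0.0122
finger_force: 50.5
```

Call:
{"method": "jog_arm", "body": {"moves": [[1,[0,0,-1],[0,0,0]],[1,[0,0,0],[0,0,0]]]}}

```text
time: 16.73
eef_pos: [0.6228, 0.0071, 0.1758]
orientation: [0.734, 0.678, 0.033, -0.026]
ft_force: [3.7, -0.4, -0.2]
width: 0.0123
finger_force: 50.5
```

Call:
{"method": "jog_arm", "body": {"moves": [[1,[0,0,-1],[0,0,0]],[1,[0,0,0],[0,0,0]]]}}

```text
time: 16.98
eef_pos: [0.6228, 0.0071, 0.1747]
orientation: [0.734, 0.678, 0.033, -0.026]
ft_force: [4.4, 0.0, 0.5]
width: 0.0125
finger_force: 50.5
```

Call:
{"method": "jog_arm", "body": {"moves": [[1,[0,0,-1],[0,0,0]],[1,[0,0,0],[0,0,0]]]}}

```text
time: 17.23
eef_pos: [0.6228, 0.0071, 0.1737]
orientation: [0.734, 0.678, 0.033, -0.026]
ft_force: [4.7, -0.2, -0.1]
width: 0.0124
finger_force: 50.5
```

Call:
{"method": "jog_arm", "body": {"moves": [[1,[0,0,-1],[0,0,0]],[1,[0,0,0],[0,0,0]]]}}

```text
time: 17.48
eef_pos: [0.6228, 0.0071, 0.1727]
orientation: [0.734, 0.678, 0.033, -0.026]
ft_force: [4.5, -0.6, 0.3]
width: 0.0123
finger_force: 50.5
```

Call:
{"method": "jog_arm", "body": {"moves": [[1,[0,0,-0.5],[0,0,0]],[1,[0,0,0],[0,0,0]]]}}

```text
time: 17.73
eef_pos: [0.6229, 0.0071, 0.1724]
orientation: [0.734, 0.678, 0.033, -0.026]
ft_force: [4.4, 0.1, -0.0]
width: 0.0125
finger_force: 50.6
```

Call:
{"method": "jog_arm", "body": {"moves": [[1,[0,0,-1],[0,0,0]],[1,[0,0,0],[0,0,0]]]}}

```text
time: 17.98
eef_pos: [0.623, 0.0071, 0.1717]
orientation: [0.734, 0.678, 0.033, -0.026]
ft_force: [3.9, -0.7, 3.2]
width: 0.0123
finger_force: 50.8
```

Call:
{"method": "jog_arm", "body": {"moves": [[1,[0,0,-1],[0,0,0]],[1,[0,0,0],[0,0,0]]]}}

```text
time: 18.23
eef_pos: [0.6232, 0.0071, 0.171]
orientation: [0.734, 0.678, 0.034, -0.026]
ft_force: [3.0, 0.6, 5.8]
width: 0.0126
finger_force: 51.1
```

```bash
python3 - <<'E'
from fit import *
im,d=viewer.camera("scene")
f,p=fit(d,O["scene"],-.077,(.004,.026),(-.08,.06,.025,.145),"board",[0,.032,.0])
F=[]
for _ in range(3): viewer.camera("top");o=monitor.get_obs();F.append(np.r_[o["ft_force"],o["moment"]])
print(np.mean(F,0),o["time"],o["eef_pos"])
cv2.imwrite("pics/e.png",cv2.resize(im[165:265,190:300],None,fx=5,fy=5,interpolation=cv2.INTER_CUBIC))
E
```

```text
board plane [0.0019 0.0047 0.0145] y0,z0,lean(top to +y) [ 0.      0.0299 -0.009 ] cost 39.394262278405535 of 1600
[ 2.9895 -0.0901  4.8552 -0.1223 -0.979  -0.0864] 18.425 [0.6232 0.0071 0.171 ]
```

View pics/e.png

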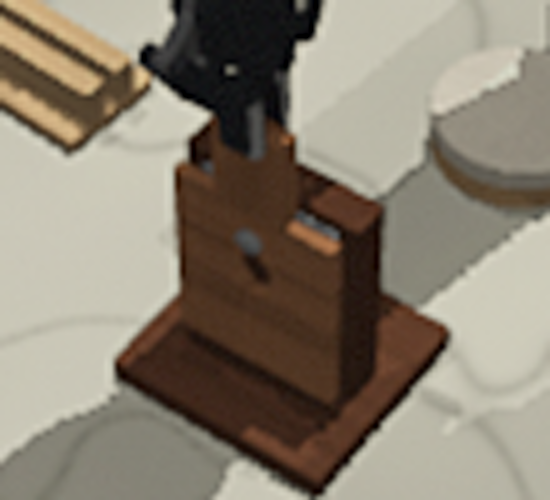

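The screw head sits in front of the slot at scene px (239,213), the board is straight, and the sleeve pushes back with about 5 N. I press on to about 10 N.

Call:
{"method": "jog_arm", "body": {"moves": [[1,[0,0,-0.6],[0,0,0]],[1,[0,0,-0.4],[0,0,0]],[1,[0,0,0],[0,0,0]]]}}

```text
time: 18.8
eef_pos: [0.6233, 0.0071, 0.1705]
orientation: [0.734, 0.678, 0.034, -0.026]
ft_force: [2.1, -0.2, 7.6]
width: 0.0126
finger_force: 51.4
```

Call:
{"method": "jog_arm", "body": {"moves": [[1,[0,0,-0.5],[0,0,0]],[1,[0,0,0],[0,0,0]],[1,[0,0,0],[0,0,0]]]}}

```text
time: 19.18
eef_pos: [0.6234, 0.0071, 0.1703]
orientation: [0.734, 0.678, 0.034, -0.026]
ft_force: [2.9, -0.2, 8.4]
width: 0.0125
finger_force: 51.5
```

Call:
{"method": "jog_arm", "body": {"moves": [[1,[0,0,-0.5],[0,0,0]],[1,[0,0,-0.3],[0,0,0]],[1,[0,0,0],[0,0,0]],[1,[0,0,0],[0,0,0]],[1,[0,0,0],[0,0,0]]]}}

```text
time: 19.8
eef_pos: [0.6235, 0.0071, 0.1699]
orientation: [0.734, 0.678, 0.034, -0.026]
ft_force: [2.5, -0.4, 8.7]
width: 0.0126
finger_force: 51.6
```

Call:
{"method": "jog_arm", "body": {"moves": [[0.4,[0,0,0],[0,0,0]],[0,[0,0,0],[0,0,0]],[-0.5,[0,0,0],[0,0,0]],[-0.7,[0,0,0],[0,0,0]],[-0.7,[0,0,0],[0,0,0]]]}}

```text
time: 20.42
eef_pos: [0.6225, 0.0071, 0.1678]
orientation: [0.734, 0.678, 0.033, -0.027]
ft_force: [0.1, 0.3, -0.4]
width: 0.0728
finger_force: 0.0
```

Call:
{"method": "jog_arm", "body": {"moves": [[-0.7,[0,0,10],[0,0,0]],[-0.7,[0,0,30],[0,0,0]],[-0.7,[0,0,50],[0,0,0]],[-0.7,[0,0,50],[0,0,0]],[-0.7,[0,0,30],[0,0,0]],[-0.7,[0,0,0],[0,0,0]]]}}

```text
time: 21.18
eef_pos: [0.6249, 0.0063, 0.3425]
orientation: [0.734, 0.678, 0.036, -0.024]
ft_force: [0.1, -0.2, 0.6]
width: 0.0726
finger_force: 0.0
```

```bash
python3 - <<'E'
from fit import *
im,d=viewer.camera("scene")
f,p=fit(d,O["scene"],-.077,(.004,.026),(-.08,.06,.02,.145),"board",[0,.032,.0])
print(monitor.get_obs()["eef_pos"])
cv2.imwrite("pics/f.png",cv2.resize(im[150:265,190:300],None,fx=5,fy=5,interpolation=cv2.INTER_CUBIC))
E
```

```text
board plane [0.0003 0.0018 0.0159] y0,z0,lean(top to +y) [-0.      0.0297 -0.0071] cost 50.153744562564114 of 1674
[0.6237 0.0067 0.34  ]
```

View pics/f.png

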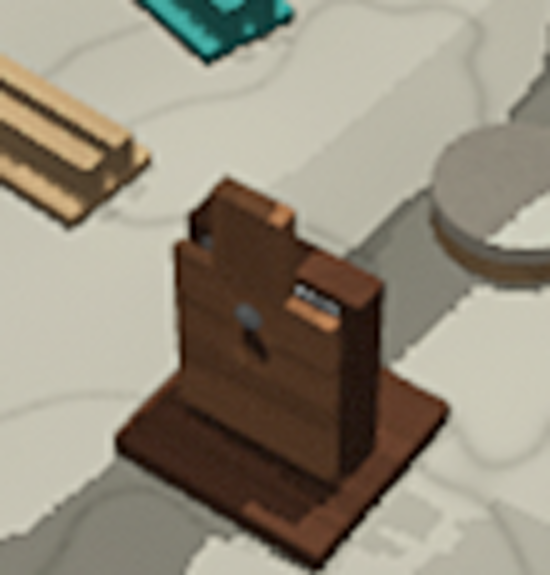

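The board hangs straight: lean is about 0.4°, y offset about 0, front face at x = 18 mm, and the head sits over the slot at scene px (239,213). The gripper is clear, so I hand in.

```bash
python3 -c "
from bench import order; print(order.close_job())"
```

```text
the job is handed in; nothing more can be done
None
```

The price board is off its stand and hanging straight on the post's screw, pressed home with about 10 N and released, with nothing else touched as far as I could see. The job is handed in, at about 21 s on the robot's clock, and it returned no verdict.

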